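# Clamp the camera monopod and pull its mast to the second stop

### The job

The camera monopod stands loose in the bench chuck: swing the lever on the chuck's sleeve clockwise (seen from above) as far as it will firmly go, so that the three jaws clamp the tube tight. Then pinch the head of the mast so that its side button is squeezed in, and with the button kept in pull the mast straight up past the first stop to the second, last stop, without dragging the tube out of the chuck or pushing the other things on the bench about. Finish while still holding the mast fully extended in the gripper: it springs back if let go.

Things in the scene. Friction and masses are not known exactly. Their poses are not given: they have to be found in the camera images.
- chuck: Bench chuck bolted to the table: round steel flange 112 mm wide and 12 mm thick; origin at the centre of its underside on the table, z up along the chuck's axis. Knurled steel sleeve 84 mm wide from 14 to 44 mm above the table turns on it, jaws stand above from 50 to 80 mm. Position and yaw vary. At sleeve value 0 the lever points along the chuck's -y axis
- sleeve (a joint): Turn of the sleeve, rad: 0 open, grows CLOCKWISE seen from above, end stop 1.05 (starts at 0 to 0.15). The coupled jaws move in 4.2 mm per rad, meet the tube at about 0.8 and are tight at about 1.0. Stays where left (springs back about 0.1). At the lever's grip: 3 N, then 5 to 10 N to tighten; dragging a pinched grip may read up to 12 N even before the jaws touch: go by angle and end stop
- lever_grip (a point): Centre of the upright round grip at the end of the sleeve's lever: black, 18 mm in diameter, 50 mm tall (46 to 96 mm above the table; this point 71 mm above), on the end of a steel bar 12 mm thick at 30 mm height, 115 mm from the chuck's axis. Turns with the sleeve
- jaw0: One of the three steel jaws (14 mm wide, 30 mm tall, 50 to 80 mm above the table) about the monopod's tube; slides towards the chuck's axis as the sleeve turns. Origin on the chuck's axis at the table
- jaw1: Second jaw, as jaw0, 120 degrees round
- jaw2: Third jaw, as jaw0, 240 degrees round
- monopod: The monopod with all it carries, loose in the chuck at first, about 0.47 kg: aluminium tube 30 mm in diameter and 150 mm tall with rubber foot 34 mm, black collar 38 mm at its top. Origin at the centre of the foot's underside, which stands on the flange 12 mm above the table; z up along the tube. Its yaw varies: the small camera is on its +x side, the button on its +y side
- mast (a joint): How far the mast is out of the tube, m: 0 stowed, first stop 0.045, second and last stop 0.090. Locked at 0 while the button is out; button let go above the first stop: it springs back and locks there (press again to free it); below: back to 0. Does not lock at the second stop. Spring and weight need a pull of 6 to 8 N. Pulls above about 40 N may drag the tube out of the jaws
- head (a point): Middle of the mast's black grip head, where to pinch from above: block 24 mm (x) by 30 mm (y), 52 mm tall, top 22 mm above this point, which is 202 mm above the table when stowed and rises with the mast. Its y axis points to the button on the +y face; over the button 36 mm in y, 31.5 mm pressed. Camera (24 x 36 x 34 mm) at +x, 34 to 58 mm off the head's axis, top 1 mm below this point
- button (a joint): How far the button is pressed in (towards the head's -y), m: 0 out, 0.0045 fully in (takes 6 N). From about 0.003 on the mast is free to slide. It springs out when let go
- button_face (a point): Centre of the button's outer face: grey plate 16 mm wide and 36 mm tall that stands 6 mm proud of the head's +y side (only 1.5 mm when pressed)
- tape: Bystander, loose, leave it where it is: clear packing-tape roll standing on its flat side, outer 88 mm, 48 mm high. Origin under its centre
- marker: Bystander, loose, leave it where it is: white marker pen with black cap, lying flat, 130 x 16 mm, 16 mm high. Origin under its centre
- bin: Bystander, loose, leave it where it is: open yellow pick bin 220 x 140 x 100 mm high. Origin under its centre
- scanner: Bystander, loose, leave it where it is: black hand-held data terminal lying flat, 65 x 150 x 22 mm. Origin under its centre
- carton: Bystander, loose, leave it where it is: cardboard carton 180 x 130 x 90 mm high. Origin under its centre
- cleaner: Bystander, loose, leave it where it is: bottle, 60 mm wide, 170 mm high. Origin under its centre
- labels: Bystander, loose, leave it where it is: roll of paper labels standing on its flat side, outer 84 mm, 50 mm high. Origin under its centre
Things that resemble listed ones, but are neither listed nor needed, are in the scene too. Of the things that look like the chuck, the middle-sized one is meant. Of the things that look like the monopod, the smaller one is meant.

How it is judged:
By the outcome, as a careful person would: the job done as asked, in the order asked, and still so for the second after the job is handed in, while the arm keeps its last pose, push and grip.
It also fails if it takes over 51 s, if anything falls off the work surface, if the arm or the gripper's body presses on something with over 40 N, if the wrist force passes 120 N, or if a joint passes its speed limit or range.

### The arm

A 6-joint arm with a two-finger parallel gripper is mounted at the origin on the work surface. World frame = base frame: x ahead of the robot, y to its left, z up, the work surface at z = 0. Lengths are in m, angles in rad, forces in N, time in s.
With the tool pointing down it reaches from about 0.3 to 0.775 m from the base axis. Payload 14.6 kg.
Tool frame: the origin (TCP) lies at the very end of the fingers, on their centre line; the grasp point (between the pads) lies 19 mm behind it; y points along the fingers, z is the direction in which the jaws open and shut, and the axes are right-handed (so a half turn about y gives the same grasp; the last joint's range is limited). The gripper opens to 94 mm and grips with 3 to 60 N. Pads are 16 mm wide; open, the fingers measure 119 mm over their backs; the gripper's body (75 mm by 177 mm) begins 78 mm behind the grasp point.
Start: joints at [1.246, 0.3, 1.521, -0, 1.321, -0.067], TCP at [0.14, 0.532, 0.205] pointing down, gripper open.
Joint ranges: [-3.03, 3.03], [-0.79, 2.21], [0.23, 2.52], [-1.04, 4.18], [0, 3.07], [-2.55, 2.55]. Speed limits (rad/s): [2.22, 2.22, 2.57, 3.14, 3.14, 3.14].

### API

Orientations are given as [roll, pitch, yaw] about the fixed x, y, z axes, in that order (R = Rz(yaw) Ry(pitch) Rx(roll)).
In Python, from station import get_obs, camera, hand_in, masks_of gives the robot as it stands.
- The arm moves only by the shell command python3 -m jog 'ROWS' [FORCE]. ROWS is text: rows parted by semicolons, each of 7 numbers parted by spaces: the shift along the world's x, y, z in mm, then the turn, a rotation vector about the world's x, y, z in degrees, then the closure, from 0 (fully open) to 1 (shut). A call has 1 to 10 rows; each row is the pose to reach, as a shift and turn from the pose measured when the call began; what a row does not reach only later rows make up. A row lasts 1/12 s, in which the tool goes at most 41.7 mm and 7.16 degrees, less where a joint would pass 70% of its speed; a pose out of reach is approached as far as the arm can. A call with a gripper value outside its range is refused whole. The fingers move at their own pace and stop on an object; FORCE is the grip in N (left out, the last holds). Time passes only in rows, so rows that repeat a pose let the fingers close. It gives the time, the measured TCP pose, the force and the opening at its end, in the units of the state.
- get_obs(): the state, without advancing time (a new reading comes with each control period).
- camera(name): name is "scene" or "top"; returns a dict with "img" (400x640x3 uint8, red, green, blue), "range_z" (400x640 float32, m along the optical axis (not along the pixel's ray), 0 where there is no reading), "fx", "fy", "cx", "cy" (pixels), "rvec" (rotation vector, rad) and "tvec" (3), from world to camera coordinates, as OpenCV has them. Camera axes: x right, y down, z forward; pixel columns grow to the right and rows downward; lengths in m; the calibration is good to about 2 mm. A picture is of the moment at which its call begins.
- hand_in(): hands the job in, once; it reports no verdict.
Trained networks look in the newest picture that a camera, given by its name, has taken for a name from the list of things; names that differ only in an ending like _2 or _b are one class to them, and where a whole thing is asked for, a point or a joint stands for the part that bears it (a point fixed in the world has none). Each returns a list of dicts, best first, with "conf" (0 to 1); they miss things now and then, are a little off and sometimes report something else, mostly with a low value. They report only what shows in the picture. A call takes as long as a camera call. They do not tell look-alikes from the thing itself.
- masks_of(thing, camera): "mask" (400x640 bool, what is visible of it) and "extent" ([left, top, right, bottom] in pixels, round what is visible of it).
The state is a dict: "time_s": time; "qpos": joint angles; "joint_vel": joint speeds; "tau": joint torques, N m; "ee_pos": TCP position; "eef_rot": TCP orientation; "force": force on the tool from outside, world axes, zero at the start; "moment": the same for the moment, N m; "grip_width": finger opening in m.
Only numpy, scipy, OpenCV 4.12 (cv2) and the standard library are available. Lean on these libraries where they do the work, as an engineer would, in place of code of your own. Each camera call takes 0.05 s, during which the arm holds its last target.

## Working session

There is one attempt and no reset: what is moved stays moved. The work goes in short steps, Python scripts to look and compute and a shell command to move; the robot and the scene stay as the last step left them, time stands still between calls to the robot, and variables do not carry over. Pictures are saved under pics/ and viewed, and the job is handed in when it is done.

```bash
ls; mkdir -p pics; python3 - <<'E'
from station import *
import cv2,numpy as np
o=get_obs();print(o)
for n in("scene","top"):
    c=camera(n);cv2.imwrite(f"pics/{n}0.png",c["img"][:,:,::-1]);np.savez(f"{n}0.npz",**c)
    print(n,c["fx"],c["cx"],c["cy"],c["rvec"],c["tvec"])
    for t in("chuck","monopod","lever_grip","head","button_face"):
        for m in masks_of(t,n): print(t,m["conf"],m["extent"],m["mask"].sum())
E
```

```text
pics
{'time_s': 0.0, 'qpos': array([ 1.24641813e+00,  3.00479567e-01,  1.52158936e+00, -7.59419985e-06,
        1.32069526e+00, -6.66082034e-02]), 'joint_vel': array([ 0.00070186, -0.00087344, -0.00189061, -0.00089179, -0.00110034,
        0.00074206]), 'tau': array([-4.66998936e-04, -5.31807017e+01, -3.52742851e+01,  7.09010242e-02,
        2.43107253e-02, -6.10261282e-05]), 'ee_pos': array([0.14013295, 0.53157372, 0.20487819]), 'eef_rot': array([-1.57196575e+00,  7.06366280e-05, -2.57768153e-01]), 'force': array([-0.57004365, -0.71505961, -0.15854315]), 'moment': array([ 0.01743673, -0.05811574, -0.00838256]), 'grip_width': 0.09414159133786915}
scene 375.35354849773785 322.7759450158371 201.4915818000276 [ 1.42140068  1.98264056 -0.98694478] [ 0.12351713 -0.19637586  1.55354907]
chuck 0.88 [257.6, 194.0, 297.0, 226.8] 494
chuck 0.86 [240.8, 132.3, 292.4, 186.7] 1275
chuck 0.58 [283.0, 215.9, 338.0, 269.5] 1139
monopod 0.73 [307.4, 192.4, 340.3, 249.7] 870
monopod 0.69 [223.5, 195.9, 274.3, 285.2] 1989
lever_grip 0.78 [280.8, 215.0, 333.3, 263.8] 289
lever_grip 0.66 [240.5, 139.4, 285.9, 179.4] 272
lever_grip 0.51 [258.1, 193.9, 293.5, 219.2] 96
head 0.78 [308.9, 194.0, 342.6, 216.2] 461
head 0.61 [219.9, 194.7, 265.8, 245.2] 1035
head 0.6 [194.2, 175.9, 222.5, 202.4] 510
button_face 0.43 [258.3, 206.6, 265.3, 225.4] 140
top 397.8645758338853 321.90024598683374 200.9808688840708 [ 2.16210634 -2.19311532  0.1271885 ] [0.02388879 0.50670842 1.33372871]
chuck 0.94 [349.6, 202.8, 388.2, 224.5] 505
chuck 0.87 [376.1, 253.0, 457.0, 297.2] 1697
chuck 0.81 [298.3, 164.7, 343.8, 193.0] 481
chuck 0.71 [290.8, 161.3, 315.5, 184.2] 272
chuck 0.38 [331.7, 180.1, 344.5, 187.0] 34
monopod 0.73 [291.6, 160.1, 314.9, 182.5] 350
monopod 0.65 [332.0, 94.2, 362.7, 145.5] 775
lever_grip 0.62 [382.6, 255.9, 455.9, 298.0] 301
head 0.95 [333.4, 95.7, 360.6, 131.2] 530
head 0.66 [287.8, 157.7, 317.2, 181.5] 269
```

```bash
python3 - <<'E'
import cv2
a=cv2.imread("pics/scene0.png");b=cv2.imread("pics/top0.png")
cv2.imwrite("pics/s0z.png",cv2.resize(a[110:310,180:440],None,fx=3,fy=3,interpolation=2))
cv2.imwrite("pics/t0z.png",cv2.resize(b[80:310,220:480],None,fx=2.6,fy=2.6,interpolation=2))
E
```

```text
(no output)
```

View pics/scene0.png

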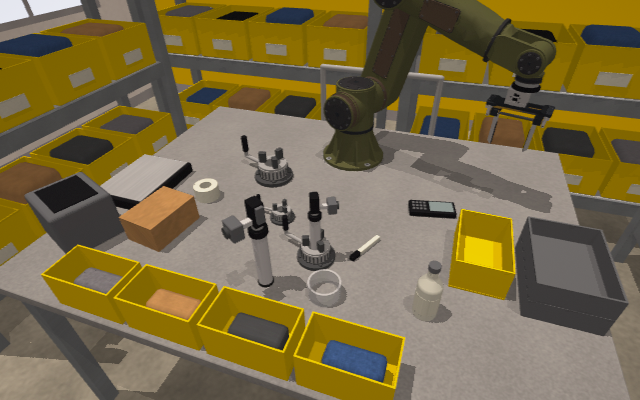

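View pics/top0.png

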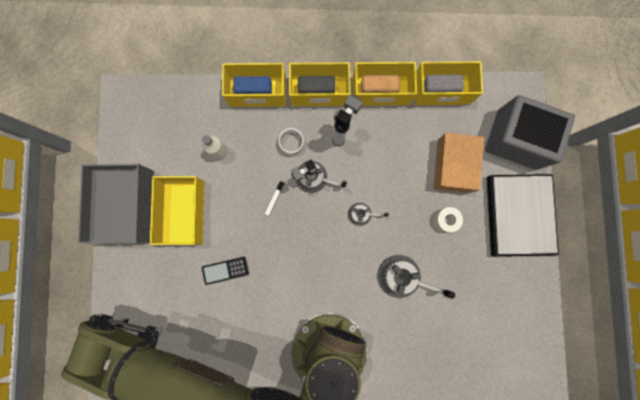

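```bash
sleep 1
```

```text
(no output)
```

View pics/s0z.png

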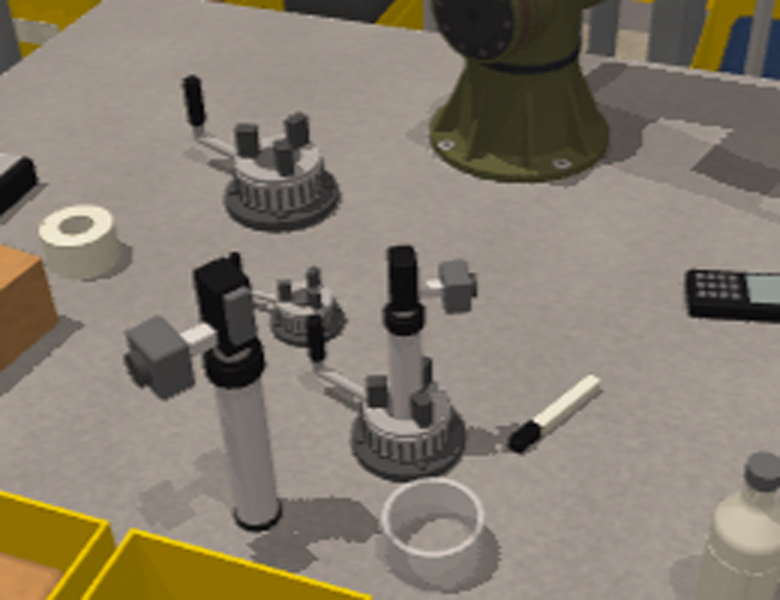

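View pics/t0z.png

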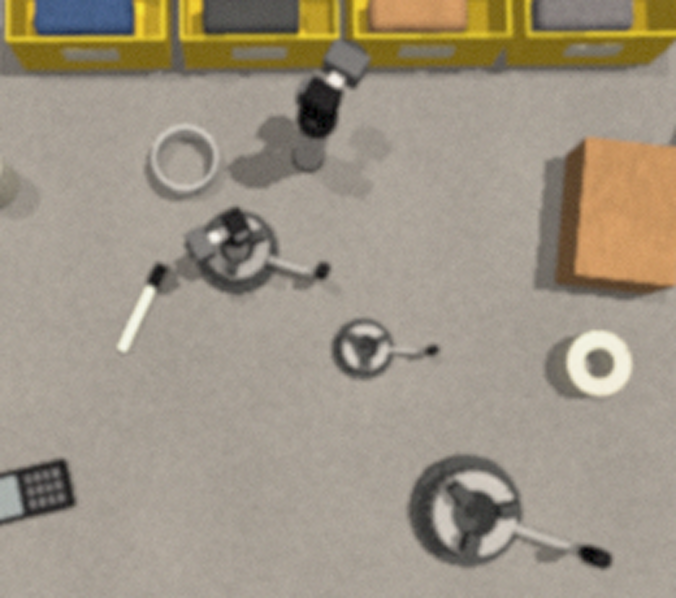

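The pictures show three chucks in the top view: large (404,276), small (360,213) and middle (312,177). The middle one is meant, and it holds the smaller monopod (head about (309,170) top, (314,205) scene). The larger monopod stands loose at (343,120) top. Next I'll measure.

```bash
cat >h.py <<'E'
import numpy as np,cv2
def pts(c):
    z=c["range_z"];v,u=np.indices(z.shape)
    P=np.stack([(u-c["cx"])/c["fx"]*z,(v-c["cy"])/c["fy"]*z,z],-1)
    R,_=cv2.Rodrigues(np.array(c["rvec"],float))
    W=(P-np.array(c["tvec"]).ravel())@R
    W[z<=0]=np.nan
    return W
def proj(c,p):
    R,_=cv2.Rodrigues(np.array(c["rvec"],float));q=R@np.array(p)+np.array(c["tvec"]).ravel()
    return q[0]/q[2]*c["fx"]+c["cx"],q[1]/q[2]*c["fy"]+c["cy"]
def circ(xy):
    A=np.c_[2*xy,np.ones(len(xy))];s=np.linalg.lstsq(A,(xy**2).sum(1),rcond=None)[0]
    return s[:2],np.sqrt(s[2]+s[:2]@s[:2])
E
python3 - <<'E'
from h import *
for n in("top","scene"):
    c=dict(np.load(n+"0.npz"));W=pts(c).reshape(-1,3);W=W[~np.isnan(W[:,0])]
    q0=pts(c)[177,312] if n=="top" else pts(c)[250,316]
    print(n,q0)
    near=W[np.hypot(W[:,0]-q0[0],W[:,1]-q0[1])<0.18]
    for lo,hi in[(.004,.02),(.02,.048),(.048,.066),(.066,.083),(.083,.1),(.1,.15),(.15,.172),(.172,.195),(.195,.206),(.206,.215),(.215,.235)]:
        s=near[(near[:,2]>=lo)&(near[:,2]<hi)]
        if len(s):print(lo,hi,len(s),s.mean(0).round(4),s.min(0).round(3),s.max(0).round(3))
E
python3 - <<'E'
import cv2,numpy as np
b=cv2.imread("pics/top0.png")
cv2.imwrite("pics/t0zz.png",cv2.resize(b[150:200,280:355],None,fx=10,fy=10,interpolation=0))
a=cv2.imread("pics/scene0.png")
cv2.imwrite("pics/s0zz.png",cv2.resize(a[185:275,270:345],None,fx=6.5,fy=6.5,interpolation=0))
E
```

```text
top [0.58396451 0.04916537 0.06400366]
0.004 0.02 1388 [0.5735 0.0565 0.0081] [ 0.406 -0.128  0.004] [0.762 0.227 0.02 ]
0.02 0.048 294 [0.615  0.0452 0.0362] [ 0.461 -0.105  0.02 ] [0.754 0.198 0.048]
0.048 0.066 230 [0.6196 0.0511 0.052 ] [ 0.472 -0.096  0.048] [0.753 0.163 0.066]
0.066 0.083 84 [0.6094 0.03   0.0776] [ 0.551 -0.06   0.067] [0.718 0.085 0.083]
0.083 0.1 57 [ 0.6111 -0.0171  0.0921] [ 0.551 -0.062  0.083] [0.717 0.082 0.1  ]
0.1 0.15 59 [ 0.6874 -0.0254  0.1231] [ 0.557 -0.059  0.1  ] [0.728 0.065 0.149]
0.15 0.172 30 [0.6254 0.0241 0.1605] [ 0.578 -0.051  0.152] [0.719 0.067 0.172]
0.172 0.195 86 [0.6177 0.0452 0.1889] [ 0.556 -0.067  0.174] [0.726 0.112 0.195]
0.195 0.206 160 [0.6233 0.048  0.1998] [ 0.556 -0.063  0.195] [0.736 0.114 0.206]
0.206 0.215 11 [0.6269 0.0262 0.2101] [ 0.559 -0.047  0.206] [0.716 0.096 0.214]
0.215 0.235 122 [0.6194 0.0339 0.2239] [ 0.576 -0.064  0.216] [0.729 0.068 0.235]
scene [0.62185492 0.06484724 0.05253078]
0.004 0.02 844 [0.6462 0.0929 0.0118] [ 0.495 -0.061  0.004] [0.772 0.199 0.02 ]
0.02 0.048 1023 [0.6828 0.0761 0.0361] [ 0.56  -0.059  0.02 ] [0.761 0.163 0.048]
0.048 0.066 388 [0.6426 0.0413 0.0535] [ 0.562 -0.063  0.048] [0.76  0.162 0.066]
0.066 0.083 255 [0.638  0.0178 0.0752] [ 0.558 -0.061  0.066] [0.748 0.085 0.083]
0.083 0.1 153 [ 0.6581 -0.0107  0.0916] [ 0.555 -0.063  0.083] [0.748 0.068 0.1  ]
0.1 0.15 362 [ 0.6896 -0.0018  0.1246] [ 0.591 -0.061  0.1  ] [0.747 0.07  0.15 ]
0.15 0.172 226 [0.6653 0.017  0.1607] [ 0.581 -0.059  0.15 ] [0.748 0.111 0.172]
0.172 0.195 322 [0.6504 0.0369 0.1854] [ 0.557 -0.066  0.172] [0.752 0.114 0.195]
0.195 0.206 231 [0.66   0.0242 0.1986] [ 0.559 -0.067  0.195] [0.752 0.111 0.205]
0.206 0.215 58 [0.6721 0.0142 0.2115] [ 0.603 -0.052  0.206] [0.75  0.068 0.215]
0.215 0.235 211 [ 0.6887 -0.0046  0.2249] [ 0.582 -0.066  0.215] [0.756 0.069 0.235]
```

View pics/t0zz.png

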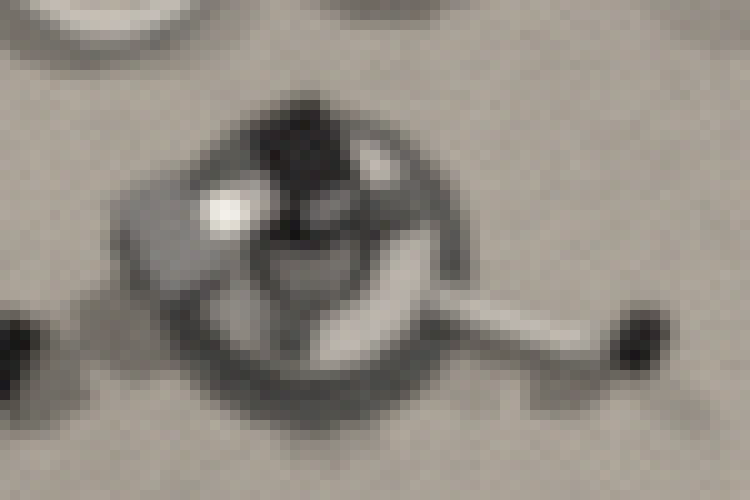

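View pics/s0zz.png

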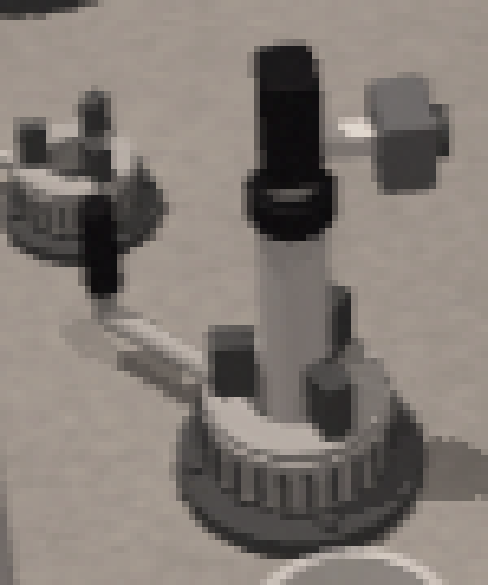

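```bash
python3 - <<'E'
from h import *
for n in("top","scene"):
    c=dict(np.load(n+"0.npz"));I=pts(c);W=I.reshape(-1,3);ok=~np.isnan(W[:,0]);W=W[ok]
    def box(x0,x1,y0,y1,z0,z1):
        return W[(W[:,0]>x0)&(W[:,0]<x1)&(W[:,1]>y0)&(W[:,1]<y1)&(W[:,2]>z0)&(W[:,2]<z1)]
    def mm(s,t):
        print(n,t,len(s)); 
        if len(s)>4:
            print("  mid",((s.min(0)+s.max(0))/2).round(4),"mean",s.mean(0).round(4),"min",s.min(0).round(4),"max",s.max(0).round(4)); print("  rect",cv2.minAreaRect((s[:,:2]*1000).astype(np.float32)))
    mm(box(.56,.66,.03,.09,.216,.235),"headtop")
    mm(box(.54,.65,.065,.12,.190,.21),"camtop")
    mm(box(.53,.58,-.09,-.03,.085,.105),"grip")
    mm(box(.53,.58,-.09,-.03,.06,.105),"gripall")
    s=box(.5,.68,-.01,.13,.038,.048); mm(s,"sleeve")
    s=box(.5,.68,-.03,.13,.009,.015); mm(s,"flange")
    if len(s)>10:
        k=cv2.minEnclosingCircle((s[:,:2]*1000).astype(np.float32));print(" enc",k)
E
```

```text
top headtop 96
  mid [0.5943 0.0535 0.2237] mean [0.5939 0.0538 0.2234] min [0.5764 0.0388 0.2165] max [0.6121 0.0682 0.2309]
  rect ((593.7197265625, 53.112701416015625), (35.591957092285156, 23.745847702026367), 26.779693603515625)
top camtop 127
  mid [0.5766 0.0899 0.199 ] mean [0.5762 0.094  0.1991] min [0.5558 0.0658 0.1901] max [0.5974 0.1141 0.208 ]
  rect ((579.5682983398438, 88.54572296142578), (36.31325149536133, 52.191993713378906), 26.073307037353516)
top grip 26
  mid [ 0.5596 -0.0533  0.0934] mean [ 0.5588 -0.0533  0.0957] min [ 0.551  -0.0617  0.0861] max [ 0.5682 -0.045   0.1008]
  rect ((558.5140991210938, -53.72747802734375), (15.719454765319824, 14.965662002563477), 39.72435760498047)
top gripall 31
  mid [ 0.5596 -0.0533  0.0828] mean [ 0.5579 -0.0529  0.0918] min [ 0.551  -0.0617  0.0648] max [ 0.5682 -0.045   0.1008]
  rect ((558.355712890625, -53.53684997558594), (15.719454765319824, 15.4613676071167), 39.72435760498047)
top sleeve 58
  mid [0.616  0.0625 0.0431] mean [0.5922 0.0591 0.044 ] min [ 0.5533 -0.0049  0.0383] max [0.6786 0.1299 0.048 ]
  rect ((626.
[... 1184 characters left out ...]
n [ 0.5548 -0.0633  0.0617] max [ 0.5717 -0.0463  0.0965]
  rect ((562.9674072265625, -54.72257614135742), (16.798583984375, 16.950326919555664), 83.2645034790039)
scene sleeve 171
  mid [0.62   0.0718 0.043 ] mean [0.628  0.0711 0.0439] min [0.5602 0.0142 0.038 ] max [0.6799 0.1294 0.048 ]
  rect ((631.787353515625, 66.0618667602539), (132.8596954345703, 85.59178924560547), 21.072784423828125)
scene flange 267
  mid [0.6165 0.0625 0.012 ] mean [0.6226 0.0647 0.0114] min [ 0.5539 -0.0023  0.009 ] max [0.6791 0.1272 0.015 ]
  rect ((631.842529296875, 67.0484390258789), (131.23028564453125, 107.96479034423828), 21.204177856445312)
 enc ((629.7222290039062, 65.98685455322266), 78.5138168334961)
```

```bash
python3 - <<'E'
from h import *
from scipy.optimize import least_squares
for n in("top","scene"):
    c=dict(np.load(n+"0.npz"));I=pts(c);W=I.reshape(-1,3);W=W[~np.isnan(W[:,0])]
    r=np.hypot(W[:,0]-.597,W[:,1]-.055)
    s=W[(r<.055)&(r>.03)&(W[:,2]>.018)&(W[:,2]<.040)]
    f=least_squares(lambda p:np.hypot(s[:,0]-p[0],s[:,1]-p[1])-.042,[.597,.055],loss="soft_l1",f_scale=.001)
    print(n,len(s),f.x,np.abs(f.fun).mean())
    # tube & collar
    for z0,z1,R in((.09,.14,.015),(.15,.16,.019)):
        s=W[(r<.03)&(W[:,2]>z0)&(W[:,2]<z1)]
        if len(s)>5:
            f=least_squares(lambda p:np.hypot(s[:,0]-p[0],s[:,1]-p[1])-R,[.59,.055],loss="soft_l1",f_scale=.001)
            print(" tube",z0,len(s),f.x,np.abs(f.fun).mean())
    # small chuck bits and others near sweep
    s=W[(W[:,2]>.03)&(W[:,0]>.4)&(W[:,0]<.53)&(W[:,1]>-.22)&(W[:,1]<.02)]
    print(" small chuck",s.min(0),s.max(0))
E
```

```text
top 49 [0.59531054 0.05150725] 0.0037486932017930285
 tube 0.09 16 [0.597149   0.05478603] 0.00028252850336758035
 tube 0.15 6 [0.59709572 0.05524803] 0.00021054430764966617
 small chuck [ 0.43314292 -0.20070027  0.03012086] [ 0.49415554 -0.08087166  0.07614599]
scene 181 [0.59684749 0.05264817] 0.0015272285576224968
 tube 0.09 148 [0.59660853 0.05241897] 0.0009315891682253052
 tube 0.15 48 [0.59603283 0.05269989] 0.0007789365006938467
 small chuck [ 0.43759532 -0.2022328   0.03000399] [ 0.49467498 -0.08268153  0.07002753]
```

```bash
python3 -m jog '0 0 40 0 0 0 0; 0 0 80 0 0 -5 0; 20 -28 120 0 0 -10 0; 40 -56 130 0 0 -16 0; 60 -84 130 0 0 -22 0; 80 -112 130 0 0 -28 0; 100 -140 130 0 0 -34 0; 120 -168 130 0 0 -40 0; 140 -196 130 0 0 -46 0; 160 -224 130 0 0 -52 0' 15
```

```text
time_s: 1.43
ee_pos: [0.3007, 0.3063, 0.3356]
eef_rot: [-1.57, 0.0, -1.17]
force: [0.1, -0.2, -0.1]
grip_width: 0.0942
```

```bash
python3 -m jog '26 -36 0 0 0 -5 0; 52 -72 0 0 0 -10 0; 78 -108 0 0 0 -15 0; 104 -144 0 0 0 -20 0; 130 -180 0 0 0 -25 0; 156 -217 0 0 0 -30 0; 182 -253 0 0 0 -35 0; 208 -289 0 0 0 -40 0; 234 -325 0 0 0 -42 0; 259 -362 0 0 0 -42 0' && python3 -m jog '0 0 -30 0 0 0 0.2; 0 0 -60 0 0 0 0.4; 0 0 -100 0 0 0 0.4; 0 0 -140 0 0 0 0.4; 0 0 -180 0 0 0 0.4; 0 0 -200 0 0 0 0.4; 0 0 -200 0 0 0 0.4'
python3 - <<'E'
from station import *
import cv2
for n in("scene","top"):
    c=camera(n);im=c["img"][:,:,::-1]
    im=im[150:300,220:380] if n=="scene" else im[130:260,260:420]
    cv2.imwrite(f"pics/{n}1.png",cv2.resize(im,None,fx=4,fy=4,interpolation=2))
E
```

```text
time_s: 2.27
ee_pos: [0.5435, -0.0331, 0.3357]
eef_rot: [-1.57, 0.0, -1.906]
force: [0.6, 1.0, -0.5]
grip_width: 0.094
time_s: 2.85
ee_pos: [0.5414, -0.0329, 0.1312]
eef_rot: [-1.577, -0.001, -1.906]
force: [0.0, 1.2, 0.4]
grip_width: 0.0568
```

View pics/scene1.png

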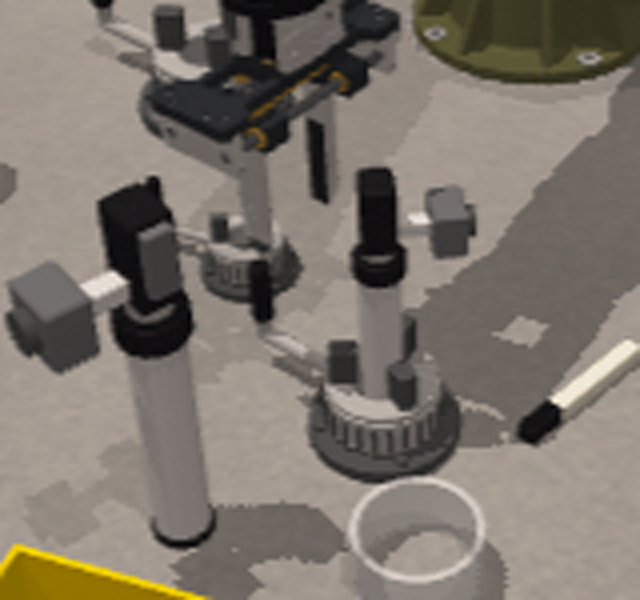

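The picture shows the gripper hovering open above the lever grip (about (262,290) in the crop), about 30 mm short in xy. I'll correct that, then descend.

```bash
python3 -m jog '9 -11 0 0 0 0 0.4; 19 -23 0 0 0 0 0.4; 19 -23 0 0 0 0 0.4; 19 -23 0 0 0 0 0.4'
python3 - <<'E'
from station import *
import cv2
for n in("scene","top"):
    c=camera(n);im=c["img"][:,:,::-1]
    im=im[150:300,220:380] if n=="scene" else im[130:260,260:420]
    cv2.imwrite(f"pics/{n}2.png",cv2.resize(im,None,fx=4,fy=4,interpolation=2))
E
```

```text
time_s: 3.28
ee_pos: [0.5635, -0.0564, 0.1382]
eef_rot: [-1.567, 0.001, -1.907]
force: [-0.5, 0.1, -0.1]
grip_width: 0.0563
```

View pics/scene2.png

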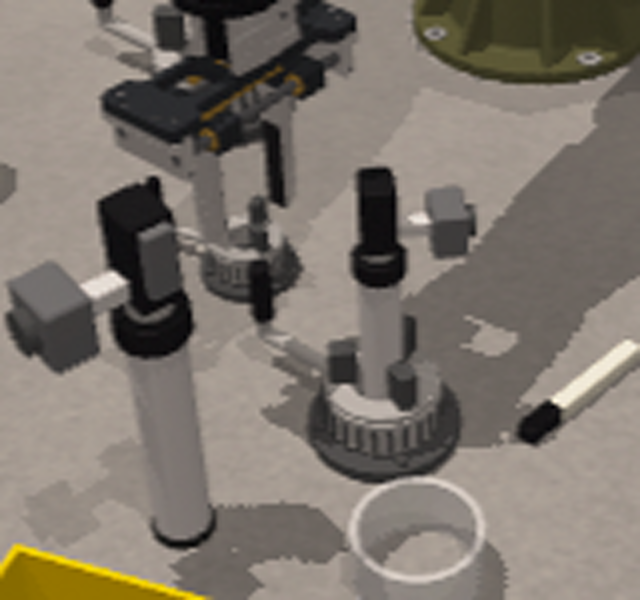

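```bash
python3 -m jog '-2 0 -20 0 0 0 0.4; -3 0 -40 0 0 0 0.4; -3 0 -60 0 0 0 0.4; -3 0 -78 0 0 0 0.4; -3 0 -78 0 0 0 0.4; -3 0 -78 0 0 0 0.4'
python3 - <<'E'
from station import *
import cv2
for n in("scene",):
    c=camera(n);im=c["img"][:,:,::-1]
    im=im[150:300,220:380] if n=="scene" else im[130:260,260:420]
    cv2.imwrite(f"pics/{n}3.png",cv2.resize(im,None,fx=4,fy=4,interpolation=2))
E
```

```text
time_s: 3.88
ee_pos: [0.5596, -0.0553, 0.0598]
eef_rot: [-1.569, 0.001, -1.906]
force: [-0.4, -0.0, 0.3]
grip_width: 0.0566
```

View pics/scene3.png

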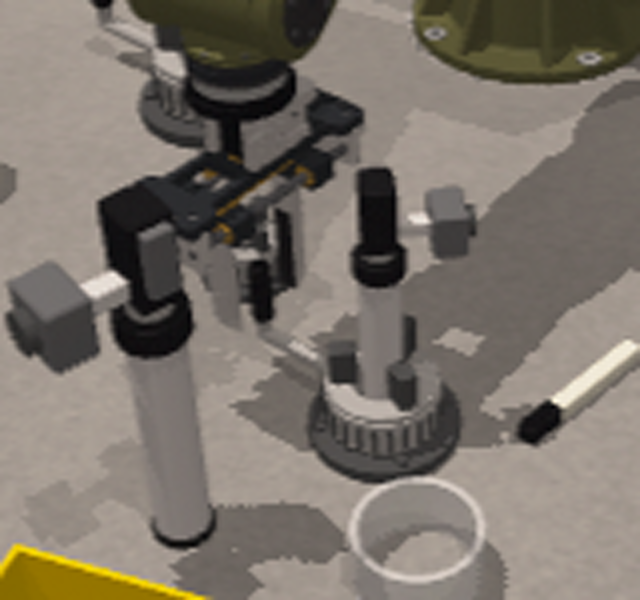

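```bash
python3 -m jog '0 0 0 0 0 0 0.9; 0 0 0 0 0 0 0.9; 0 0 0 0 0 0 0.9; 0 0 0 0 0 0 0.9; 0 0 0 0 0 0 0.9; 0 0 0 0 0 0 0.9' 15
```

```text
time_s: 4.43
ee_pos: [0.5601, -0.0555, 0.0609]
eef_rot: [-1.568, 0.001, -1.906]
force: [-2.9, 0.1, 2.3]
grip_width: 0.0199
```

```bash
python3 -c "
import numpy as np
C=np.array([596.8,52.8]);p=np.array([560.1,-55.5]);a=np.arctan2(*(p-C)[::-1]);R=115
for d in range(4,76,4):
    q=C+R*np.array([np.cos(a-np.radians(d)),np.sin(a-np.radians(d))]);print(d,(q-p).round(1),q.round(1))"
```

```text
4 [-7.7  2.2] [552.4 -53.3]
8 [-15.    5.6] [545.1 -49.9]
12 [-22.    9.4] [538.1 -46.1]
16 [-28.8  13.8] [531.3 -41.7]
20 [-35.2  18.6] [524.9 -36.9]
24 [-41.3  23.8] [518.8 -31.7]
28 [-47.   29.5] [513.1 -26. ]
32 [-52.3  35.5] [507.8 -20. ]
36 [-57.2  41.9] [502.9 -13.6]
40 [-61.6  48.6] [498.5  -6.9]
44 [-65.5  55.6] [4.946e+02 1.000e-01]
48 [-68.9  62.8] [491.2   7.3]
52 [-71.9  70.3] [488.2  14.8]
56 [-74.2  78. ] [485.9  22.5]
60 [-76.1  85.8] [484.   30.3]
64 [-77.4  93.7] [482.7  38.2]
68 [-78.1 101.7] [482.   46.2]
72 [-78.3 109.7] [481.8  54.2]
```

```bash
python3 -m jog '-8 2 0 0 0 -4 0.9; -15 6 0 0 0 -8 0.9; -22 9 0 0 0 -12 0.9; -29 14 0 0 0 -16 0.9; -35 19 0 0 0 -20 0.9; -41 24 0 0 0 -24 0.9; -47 29 0 0 0 -28 0.9; -52 35 0 0 0 -32 0.9; -57 42 0 0 0 -36 0.9; -57 42 0 0 0 -36 0.9' 15
```

```text
time_s: 5.27
ee_pos: [0.5019, -0.0131, 0.0608]
eef_rot: [-1.568, -0.001, -2.538]
force: [-5.6, -3.0, 2.3]
grip_width: 0.0177
```

```bash
python3 -m jog '-3 6 0 0 0 -4 0.9; -7 13 0 0 0 -8 0.9; -9 17 0 0 0 -10 0.9; -11 20 0 0 0 -12 0.9; -12 24 0 0 0 -14 0.9; -14 28 0 0 0 -16 0.9; -14 28 0 0 0 -16 0.9; -14 28 0 0 0 -16 0.9' 25
```

```text
time_s: 5.93
ee_pos: [0.4874, 0.0145, 0.0609]
eef_rot: [-1.568, -0.002, -2.818]
force: [-4.2, -4.2, 2.4]
grip_width: 0.0176
```

```bash
python3 -m jog '-1 4 0 0 0 -2 0.9; -1 8 0 0 0 -4 0.9; -1 8 0 0 0 -4 0.9; -1 8 0 0 0 -4 0.9' 25;  python3 -m jog '-1 4 0 0 0 -2 0.9; -1 4 0 0 0 -2 0.9;  -1 4 0 0 0 -2 0.9'
```

```text
time_s: 6.27
ee_pos: [0.4873, 0.0173, 0.0609]
eef_rot: [-1.559, -0.003, -2.888]
force: [6.0, -51.0, -6.6]
grip_width: 0.0218
time_s: 6.52
ee_pos: [0.4878, 0.0161, 0.0609]
eef_rot: [-1.55, -0.001, -2.923]
force: [13.2, -48.7, -13.5]
grip_width: 0.0199
```

```bash
python3 -m jog '0 0 0 0 0 0 0.7; 0 0 0 0 0 0 0.5; 0 0 0 0 0 0 0.4; 0 0 0 0 0 0 0.4'; python3 -m jog '0 0 20 0 0 0 0.4; 0 0 50 0 0 0 0.4; 0 0 90 0 0 0 0.4; 0 0 130 0 0 0 0.4; -15 -15 170 0 0 0 0.3; -30 -30 210 0 0 0 0.3; -60 -60 240 0 0 0 0.3; -80 -90 240 0 0 0 0.3; -80 -90 240 0 0 0 0.3'
python3 - <<'E'
from station import *
from h import *
for n in("scene","top"):
    c=camera(n);np.savez(n+"4.npz",**c);im=c["img"][:,:,::-1]
    im=im[150:300,220:380] if n=="scene" else im[130:260,260:420]
    cv2.imwrite(f"pics/{n}4.png",cv2.resize(im,None,fx=4,fy=4,interpolation=2))
E
```

```text
time_s: 6.85
ee_pos: [0.4878, 0.0163, 0.0609]
eef_rot: [-1.551, -0.001, -2.923]
force: [0.5, -0.0, 0.3]
grip_width: 0.0434
time_s: 7.6
ee_pos: [0.406, -0.0757, 0.3035]
eef_rot: [-1.549, 0.002, -2.924]
force: [-0.2, -0.1, -0.9]
grip_width: 0.0655
```

View pics/scene4.png

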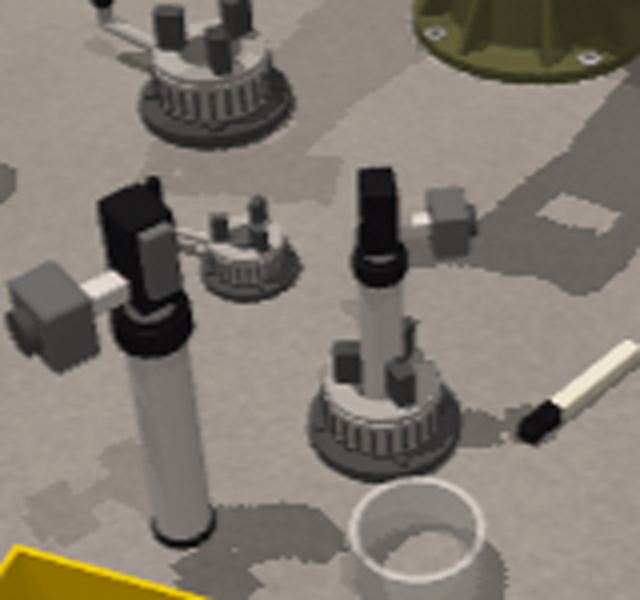

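View pics/top4.png

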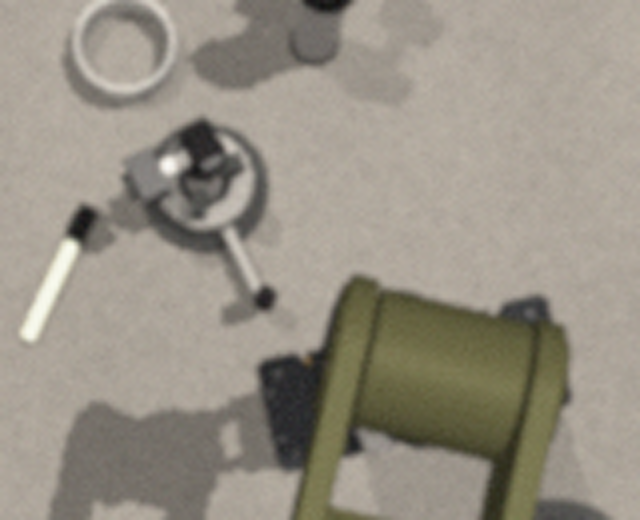

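```bash
python3 - <<'E'
from h import *
from scipy.optimize import least_squares
for n in("top","scene"):
    c=dict(np.load(n+"4.npz"));W=pts(c).reshape(-1,3);W=W[~np.isnan(W[:,0])]
    def box(x0,x1,y0,y1,z0,z1):
        return W[(W[:,0]>x0)&(W[:,0]<x1)&(W[:,1]>y0)&(W[:,1]<y1)&(W[:,2]>z0)&(W[:,2]<z1)]
    g=box(.46,.52,-.02,.05,.06,.105)
    if len(g)>3:
        m=(g.min(0)+g.max(0))/2;print(n,"grip",len(g),m,g.mean(0),np.degrees(np.arctan2(m[1]-.0528,m[0]-.5968)))
    h=box(.565,.66,.03,.072,.205,.235);print(" head",len(h),((h.min(0)+h.max(0))/2).round(4),h.mean(0).round(4),h[:,2].max(),cv2.minAreaRect((h[h[:,2]>.216][:,:2]*1000).astype(np.float32)))
    k=box(.54,.65,.078,.125,.16,.205);print(" cam",len(k),k.mean(0),cv2.minAreaRect((k[k[:,2]>.19][:,:2]*1000).astype(np.float32)))
    r=np.hypot(W[:,0]-.597,W[:,1]-.054)
    for z0,z1,R in((.09,.14,.015),(.15,.16,.019)):
        s=W[(r<.03)&(W[:,2]>z0)&(W[:,2]<z1)]
        f=least_squares(lambda p:np.hypot(s[:,0]-p[0],s[:,1]-p[1])-R,[.59,.055],loss="soft_l1",f_scale=.001)
        print(" tube",len(s),f.x)
E
```

```text
top grip 30 [0.49204068 0.00622838 0.08223434] [0.49189837 0.00626467 0.09201584] -156.03206494083378
 head 101 [0.594  0.0564 0.2192] [0.5932 0.0547 0.2233] 0.23060955883375306 ((593.03076171875, 54.46661376953125), (34.520896911621094, 23.640413284301758), 24.759254455566406)
 cam 126 [0.57427726 0.09553829 0.19687253] ((575.0439453125, 97.05409240722656), (34.19835662841797, 36.96432113647461), 82.90818786621094)
 tube 14 [0.59709985 0.05504392]
 tube 7 [0.59731331 0.05550243]
 head 112 [0.5992 0.0545 0.2154] [0.6029 0.0554 0.219 ] 0.22572472123542667 ((599.208251953125, 53.97392272949219), (29.161865234375, 23.046905517578125), 20.343103408813477)
 cam 196 [0.58465221 0.09716232 0.19030894] ((579.6463012695312, 95.84874725341797), (34.85588455200195, 34.645286560058594), 9.729695320129395)
 tube 151 [0.59649894 0.05295431]
 tube 34 [0.59624846 0.05303062]
```

```bash
python3 -m jog '0 0 10 0 0 7 0.1; 0 0 20 0 0 14 0; 0 0 30 0 0 21 0; 0 0 40 0 0 28 0; 10 7 45 0 0 35 0; 25 17 45 0 0 42 0; 40 27 45 0 0 49 0; 55 37 45 0 0 56 0; 70 47 45 0 0 63 0; 85 58 45 0 0 70 0' 40; python3 - <<'E'
from h import *
c=dict(np.load("scene4.npz"));W=pts(c).reshape(-1,3)
s=W[(W[:,0]>.66)&(W[:,0]<.78)&(W[:,1]>-.1)&(W[:,1]<.03)&(W[:,2]>.2)];print(s.min(0),s.max(0))
E
```

```text
time_s: 8.53
ee_pos: [0.4934, -0.0142, 0.3453]
eef_rot: [-1.552, 0.001, -1.696]
force: [0.1, -0.1, 0.2]
grip_width: 0.0939
[ 0.70658208 -0.09976513  0.20003461] [ 0.77997858 -0.01728556  0.27655549]
```

```bash
python3 -m jog '20 13 0 0 1 5 0; 40 26 0 0 1 11 0; 60 39 0 0 1 17 0; 80 52 0 0 1 23 0; 103 68 0 0 1 30 0; 103 68 0 0 1 30 0; 103 68 0 0 1 30 0; 103 68 0 0 1 30 0'
python3 - <<'E'
from station import *
import cv2
for n in("scene",):
    c=camera(n);im=c["img"][:,:,::-1]
    im=im[110:290,220:400]
    cv2.imwrite(f"pics/{n}5.png",cv2.resize(im,None,fx=3.3,fy=3.3,interpolation=2))
E
```

```text
time_s: 9.2
ee_pos: [0.5963, 0.0547, 0.3443]
eef_rot: [-1.571, 0.004, -1.173]
force: [-0.6, -0.9, -0.3]
grip_width: 0.094
```

View pics/scene5.png

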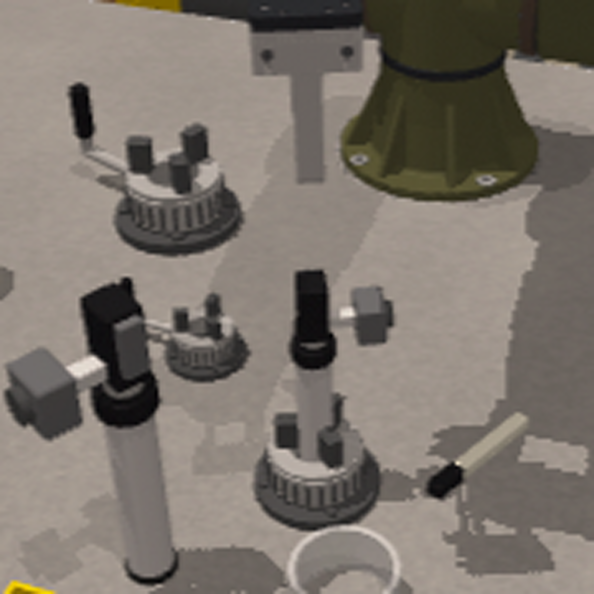

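```bash
python3 -m jog '0 -1 -30 0 0 0 0; 0 -1 -60 0 0 0 0; 0 -1 -90 0 0 0 0; 0 -1 -120 0 0 0 0; 0 -1 -145 0 0 0 0; 0 -1 -161 0 0 0 0; 0 -1 -161 0 0 0 0; 0 -1 -161 0 0 0 0'
python3 - <<'E'
from station import *
import cv2
for n in("scene",):
    c=camera(n);im=c["img"][:,:,::-1]
    im=im[110:290,220:400]
    cv2.imwrite(f"pics/{n}6.png",cv2.resize(im,None,fx=3.3,fy=3.3,interpolation=2))
E
```

```text
time_s: 9.92
ee_pos: [0.5958, 0.053, 0.1845]
eef_rot: [-1.57, 0.004, -1.175]
force: [0.1, -0.7, 0.8]
grip_width: 0.0938
```

View pics/scene6.png

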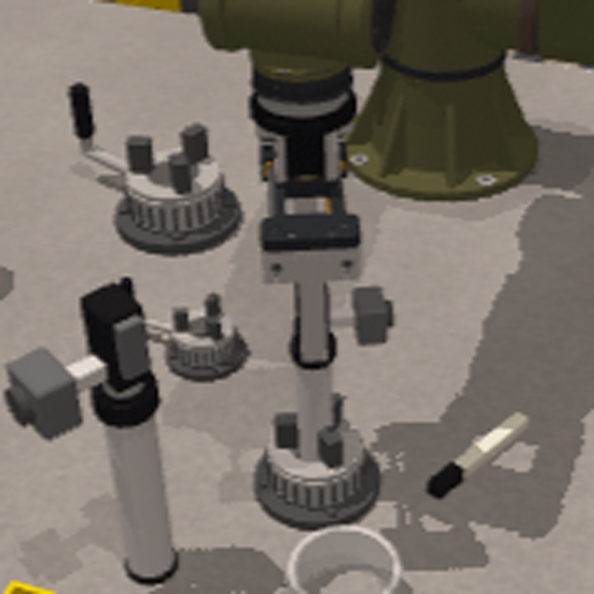

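The near finger hangs straight in front of the head at (313,310), and it's clear of the camera at (372,315). I'll close gently and check.

```bash
python3 -m jog '0 0 0 0 0 0 0.4; 0 0 0 0 0 0 0.5; 0 0 0 0 0 0 0.6; 0 0 0 0 0 0 0.7; 0 0 0 0 0 0 0.9; 0 0 0 0 0 0 0.9; 0 0 0 0 0 0 0.9; 0 0 0 0 0 0 0.9' 12
```

```text
time_s: 10.63
ee_pos: [0.5963, 0.0531, 0.1855]
eef_rot: [-1.569, 0.003, -1.175]
force: [-2.0, -0.8, 1.1]
grip_width: 0.0444
```

```bash
python3 -m jog '0 0 0 0 0 0 0.9; 0 0 0 0 0 0 0.9; 0 0 0 0 0 0 0.9; 0 0 0 0 0 0 0.9; 0 0 0 0 0 0 0.9' 12;python3 -m jog '0 0 0 0 0 0 1; 0 0 0 0 0 0 1; 0 0 0 0 0 0 1; 0 0 0 0 0 0 1; 0 0 0 0 0 0 1' 40
```

```text
time_s: 11.05
ee_pos: [0.5956, 0.0528, 0.1855]
eef_rot: [-1.571, 0.003, -1.175]
force: [-5.7, -1.8, 4.0]
grip_width: 0.0312
time_s: 11.47
ee_pos: [0.5955, 0.0528, 0.1856]
eef_rot: [-1.571, 0.003, -1.175]
force: [-3.8, -1.5, 3.7]
grip_width: 0.0304
```

The width is about 31 mm, so the button is pressed. I'll pull up slowly.

```bash
python3 -m jog '0 0 3 0 0 0 1; 0 0 6 0 0 0 1; 0 0 9 0 0 0 1; 0 0 12 0 0 0 1; 0 0 15 0 0 0 1; 0 0 15 0 0 0 1' 40
```

```text
time_s: 11.97
ee_pos: [0.5954, 0.0528, 0.2011]
eef_rot: [-1.571, 0.003, -1.175]
force: [-2.4, -1.1, -4.9]
grip_width: 0.0307
```

```bash
python3 -m jog '0 0 4 0 0 0 1; 0 0 8 0 0 0 1; 0 0 12 0 0 0 1; 0 0 16 0 0 0 1; 0 0 20 0 0 0 1; 0 0 20 0 0 0 1' 40
python3 - <<'E'
from station import *
from h import *
c=camera("scene");im=c["img"][:,:,::-1]
cv2.imwrite(f"pics/scene7.png",cv2.resize(im[110:290,220:400],None,fx=3.3,fy=3.3,interpolation=2))
E
```

```text
time_s: 12.47
ee_pos: [0.5955, 0.0528, 0.2221]
eef_rot: [-1.57, 0.003, -1.175]
force: [-4.0, -0.6, -4.8]
grip_width: 0.0303
```

View pics/scene7.png

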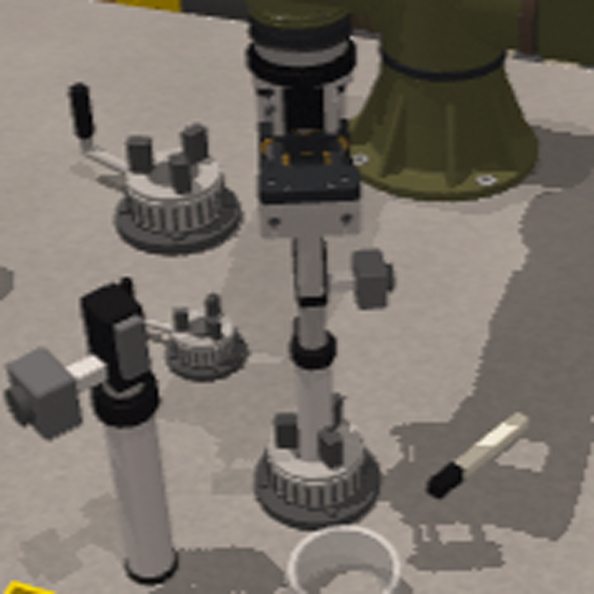

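The collar (313,347) and tube haven't moved, and the head has risen with the inner mast showing. I'll continue.

```bash
python3 -m jog '0 0 5 0 0 0 1; 0 0 10 0 0 0 1; 0 0 15 0 0 0 1; 0 0 20 0 0 0 1; 0 0 25 0 0 0 1; 0 0 30 0 0 0 1; 0 0 35 0 0 0 1; 0 0 40 0 0 0 1; 0 0 45 0 0 0 1; 0 0 45 0 0 0 1' 40;  python3 -m jog '0 0 2 0 0 0 1; 0 0 4 0 0 0 1; 0 0 6 0 0 0 1; 0 0 6 0 0 0 1; 0 0 6 0 0 0 1'
```

```text
time_s: 13.35
ee_pos: [0.5956, 0.0529, 0.2678]
eef_rot: [-1.57, 0.003, -1.174]
force: [-3.5, -0.0, -4.8]
grip_width: 0.0303
time_s: 13.77
ee_pos: [0.5955, 0.0529, 0.2739]
eef_rot: [-1.57, 0.003, -1.174]
force: [-2.9, -0.5, -6.1]
grip_width: 0.0301
```

```bash
python3 -m jog '0 0 1 0 0 0 1; 0 0 2 0 0 0 1; 0 0 2 0 0 0 1; 0 0 2 0 0 0 1'; python3 -m jog '0 0 1 0 0 0 1; 0 0 1 0 0 0 1; 0 0 1 0 0 0 1'
```

```text
time_s: 14.1
ee_pos: [0.5955, 0.0529, 0.2757]
eef_rot: [-1.57, 0.003, -1.174]
force: [-1.8, 0.0, -8.5]
grip_width: 0.0304
time_s: 14.35
ee_pos: [0.5953, 0.0529, 0.2758]
eef_rot: [-1.571, 0.003, -1.174]
force: [-0.9, -0.7, -18.2]
grip_width: 0.031
```

```bash
python3 -m jog '0 0 0 0 0 0 1; 0 0 0 0 0 0 1; 0 0 0 0 0 0 1; 0 0 0 0 0 0 1'; python3 - <<'E'
from station import *
from h import *
from scipy.optimize import least_squares
c=camera("scene");im=c["img"][:,:,::-1]
cv2.imwrite(f"pics/scene8.png",cv2.resize(im[110:290,220:400],None,fx=3.3,fy=3.3,interpolation=2))
W=pts(c).reshape(-1,3);W0=pts(dict(np.load("scene4.npz"))).reshape(-1,3)
for w,z0 in((W0,.15),(W,.24)):
    k=w[(w[:,0]>.54)&(w[:,0]<.63)&(w[:,1]>.083)&(w[:,1]<.125)&(w[:,2]>z0)&(w[:,2]<z0+.07)]
    print("cam",len(k),k.mean(0),np.percentile(k[:,2],[3,97]))
    r=np.hypot(w[:,0]-.597,w[:,1]-.054);s=w[(r<.028)&(w[:,2]>.13)&(w[:,2]<.175)];
    q=s[np.hypot(s[:,0]-.5965,s[:,1]-.0535)>.0165]
    print("collar z",q[:,2].min(),q[:,2].max())
E
```

```text
time_s: 14.68
ee_pos: [0.5953, 0.0529, 0.2757]
eef_rot: [-1.571, 0.003, -1.175]
force: [-1.7, -0.5, -13.6]
grip_width: 0.0305
cam 179 [0.5848808  0.09877597 0.19036856] [0.17030354 0.20141393]
collar z 0.13467208086284335 0.16562419187597452
cam 210 [0.58573303 0.09943988 0.27954755] [0.25933419 0.29126438]
collar z 0.14235075289191496 0.1650238074147473
```

View pics/scene8.png

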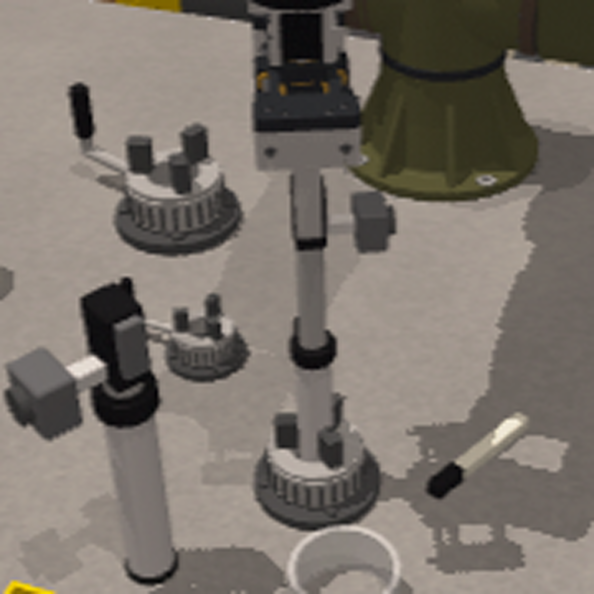

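```bash
python3 -c "
from station import *
print(hand_in(),get_obs()['force'],get_obs()['grip_width'])"
```

```text
the job is handed in; nothing more can be done
the job is handed in; nothing more can be done
```

I clamped the tube, pulled the mast up to its last stop and handed the job in at about 14.7 s, with the gripper still holding the mast.

- **Chuck:** I pinched the lever of the middle-sized chuck and swung it clockwise about 53°. There it stopped hard, at about 50 N on the tool. After release the lever sat about 5° back, which matches the stated 0.1 rad springback. I took the stop from the force and this springback; I didn't measure the jaws' grip directly.
- **Mast:** I pinched the head with a 40 N grip. The fingers closed to about 30.5 mm, slightly under the 31.5 mm given for a pressed button. Then I pulled straight up 90 mm, which took about 8–10 N until the last stop. At the stop the pull peaked at about 22 N above the pre-pull reading, well under 40 N.
- **Last check:** The camera on the mast had risen by 89–90 mm. The collar and tube had not moved measurably, so the tube was not dragged out. The tape roll and marker looked unmoved beside the chuck. I didn't re-measure the other bystanders, but the arm never went near them at low height.

None of the checks failed, though the two cameras disagreed by up to about 5 mm on where the head was. I used the value in between.

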